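Seat the felt honing roller in its slotted stand

TASK

The honing stand on the bench is missing its roller. Pick up the roller with the grey felt sleeve and lower it into the blue stand so that its axle lies in both open slots and both ends rest fully home on the slot bottoms, then let go. Leave the red abrasive roller where it lies.

Things in the scene. Friction and masses are not known exactly. Their poses are not given: they have to be found in the camera images.
- felt_roller: Loose roller, 0.2 to 0.45 kg: light grey sleeve (42 mm dia, 72 mm long; grip across its diameter), a pale hexagonal wooden cheek at each end (50 mm across flats; outer faces 88 mm apart; they stop it rolling), steel axle 10 mm dia, 170 mm long. Origin: mid-axle, on its centre line, 25 mm above the bench as it lies; x along the axle. Both ends alike.
- red_roller: Loose abrasive roller of exactly the same form and size, but with a red sleeve: not to be used or moved. Origin and axes as on the felt roller.
- stand: Fixed; base 150x80x10 mm, two blue uprights 14 mm thick, 110 mm apart inside. Each has a slot open at the top: mouth 46 mm wide at 76 mm above the bench, sloping in to 16 mm wide at 60 mm, then straight to a flat bottom at 42 mm. Origin: under its centre, on the bench; x along the line through both slots, which lie on y = 0; z up. A seated axle's centre is at z = 47 mm; either way round.

How it is judged:
At the end, for the whole second after the job is handed in: The felt roller lies at rest in the stand with its axle in both slots and on both slot bottoms: mid-axle 42 to 51 mm above the stand's origin, within 10 mm across the slots and 15 mm along them of the stand's centre, axle within about 5 degrees of the line through the slots (z of felt_roller in the frame of stand between 0.042 and 0.051 m and y of felt_roller in the frame of stand between -0.01 and 0.01 m and x of felt_roller in the frame of stand between -0.015 and 0.015 m and angle between the x axis of felt_roller and the x axis of stand, either way round below 0.09 rad and linear speed of felt_roller below 0.03 m/s); the robot touches nothing.
It fails at once if the red roller is moved by more than 30 mm (distance of red_roller from where it was at the start of the episode above 0.03 m).
It also fails if it takes over 42 s, if anything falls off the work surface, if the arm or the gripper's body presses on something with over 40 N, if the wrist force passes 120 N, or if a joint passes its speed limit or range.

ROBOT

A 7-joint arm with a two-finger parallel gripper is mounted at the origin on a cart in front of the work surface, level with it; the furniture and walls round the work are solid. World frame = base frame: x ahead of the robot, y to its left, z up, the work surface at z = 0. Lengths are in m, angles in rad, forces in N, time in s.
With the tool pointing down it reaches from about 0.35 to 0.9 m from the base axis. Payload 8.1 kg.
Tool frame: the origin (TCP) lies midway between the tips of the shut fingers; the grasp point (between the pads) lies arm.grasp_offset behind it (arm.grasp_offset is the distance from the TCP to the grasp point, in m); z points along the fingers, y is the line along which they close (so a half turn about z gives the same grasp; the last joint's range is limited). The gripper opens to 92 mm and grips with 3 to 60 N. Pads are 19 mm wide; open, the fingers measure 130 mm over their backs; the gripper's body (75 mm by 190 mm) begins 47 mm behind the grasp point.
Start: joints at [1.11, 0.434, 0.025, 1.573, -0.012, 1.134, -0.075], TCP at [0.219, -0.585, 0.227] pointing down, gripper open.
Joint ranges: [-2.62, 2.62], [-0.44, 2.09], [-1.27, 1.32], [0.08, 2.57], [-1.32, 4.46], [0.12, 2], [-2.74, 2.74]. Speed limits (rad/s): [2.22, 2.22, 3.01, 3.01, 3.14, 3.14, 3.14].

INTERFACE

Orientations are given as a rotation vector (axis times angle).
In Python, from cell import observe, imaging, arm gives the robot as it stands.
- The arm moves only by the tool apply_moves, never from a script. Its argument "commands" is a list of rows, each a list of 5 numbers: the opening in per cent of the stroke, from 0 (shut) to 100 (fully open), then the shift along the world's x, y, z in units of 0.06 m (1.0 is 0.06 m), then the turn about the world's z in units of 0.5 rad (1.0 is 0.5 rad). A call has 1 to 12 rows; each row shifts and turns the commanded pose from where the row before left it; what a row does not reach is not made up. A row lasts 1/8 s, in which the tool goes at most 62.5 mm and 10.7 degrees, less where a joint would pass 70% of its speed; a pose out of reach is approached as far as the arm can. A call with a number of a shift or a turn outside -1 to 1 is refused whole. A call with a gripper value outside its range is refused whole. The fingers move at their own pace and stop on an object; "newtons" is the grip in N (left out, the last holds). Time passes only in rows, so rows that do not move let the fingers close. It gives the time, the measured TCP pose, the force, the opening and the grip force at its end, in the units of the state.
- observe(): the state, without advancing time (a new reading comes with each control period).
- imaging.get_image(name): name is "scene" or "top"; returns (picture, depth): 400x640x3 uint8, red, green, blue; 400x640 float32, m along the optical axis (not along the pixel's ray), 0 where there is no reading.
- imaging.camera_params(name): a dict with "camera_matrix" (3x3 intrinsics, pixels), "origin" and "rotation" of the camera in the world. Camera axes: x right, y up, looking along -z (the intrinsics and any distortion apply to the point x, -y, -z); pixel columns grow to the right and rows downward; lengths in m; the calibration is good to about 2 mm. A picture is of the moment at which its call begins. camera_params takes no time and is no camera call.
- arm.sign_off(): hands the job in; it is judged then, once.
The state is a dict: "clock": time; "joints": joint angles; "dq": joint speeds; "joint_efforts": joint torques, N m; "position": TCP position; "ee_rot": TCP orientation; "force": force on the tool from outside, world axes, zero at the start; "ft_torque": the same for the moment, N m; "width": opening from 0.0 (shut) to 1.0 (fully open); "gripper_force": force on a finger pad.
Only numpy, scipy, OpenCV 4.12 (cv2) and the standard library are available. Lean on these libraries where they do the work, as an engineer would, in place of code of your own. Each camera call takes 0.05 s, during which the arm holds its last target. There are 200 camera calls.

## Working session

There is one attempt and no reset: what is moved stays moved. The work goes in short steps, Python scripts to look and compute and a tool call to move; the robot and the scene stay as the last step left them, time stands still between calls to the robot, and variables do not carry over. Pictures are saved under pics/ and viewed, at most 10 in all, crops included, and the job is handed in when it is done.

Besides the shell and the picture viewer there is one more tool, called as name([rows], argument=value, ...), one row to a line, values as JSON. apply_moves: Moves the arm, as the interface text tells. Its arguments: {"type":"object","properties":{"commands":{"type":"array"},"newtons":{"type":"number"}},"required":["commands"]}

```bash
mkdir -p pics; ls; python3 - <<'E'
from cell import observe, imaging, arm
import cv2,numpy as np
for n in("top","scene"):
    im,d=imaging.get_image(n); np.savez(f"{n}0.npz",im=im,d=d)
    cv2.imwrite(f"pics/{n}0.png",im[:,:,::-1]); print(n,imaging.camera_params(n))
print(observe(),arm.grasp_offset)
E
```

```text
pics
top {'camera_matrix': array([[484.95627653,   0.        , 310.22624883],
       [  0.        , 484.95627653, 192.15694482],
       [  0.        ,   0.        ,   1.        ]]), 'origin': array([ 0.47953282, -0.23021954,  0.98919334]), 'rotation': array([ 0.02085555, -0.03463765, -1.54182153])}
scene {'camera_matrix': array([[397.21988702,   0.        , 320.37692201],
       [  0.        , 397.21988702, 197.06903641],
       [  0.        ,   0.        ,   1.        ]]), 'origin': array([0.23375714, 0.33350868, 0.63282806]), 'rotation': array([ 0.28217432, -1.11274936, -2.45654354])}
{'clock': 0.1, 'joints': array([ 1.11038047,  0.43517356,  0.02498432,  1.57398681, -0.01159839,
        1.13397225, -0.07511239]), 'dq': array([ 0.00015485, -0.00091911,  0.00114643, -0.00088743,  0.0013206 ,
        0.00070422, -0.00055849]), 'joint_efforts': array([ 1.47507111e-03, -6.69129968e+01,  9.86940600e-01, -3.15148830e+01,
       -6.05571130e-02,  3.72676877e-02,  5.11555743e-05]), 'position': array([ 0.21868448, -0.58502332,  0.22601844]), 'ee_rot': array([-3.09015263e+00, -5.58683247e-01,  5.94692051e-04]), 'force': array([0.07127905, 0.51152306, 0.53796412]), 'ft_torque': array([ 0.01713515, -0.00777817,  0.00698279]), 'gripper_force': 0.0, 'width': 0.9966442297273553} 0.0188
```

View pics/top0.png

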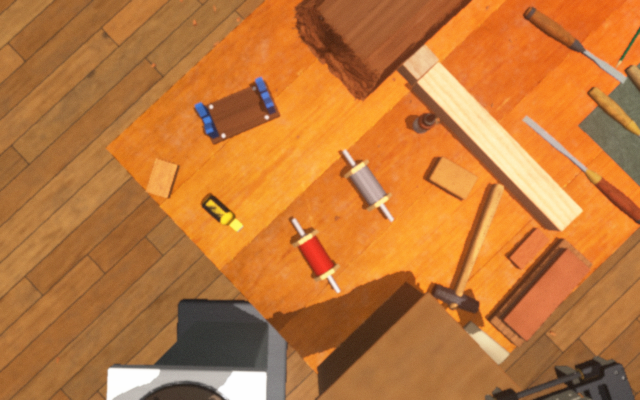

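View pics/scene0.png

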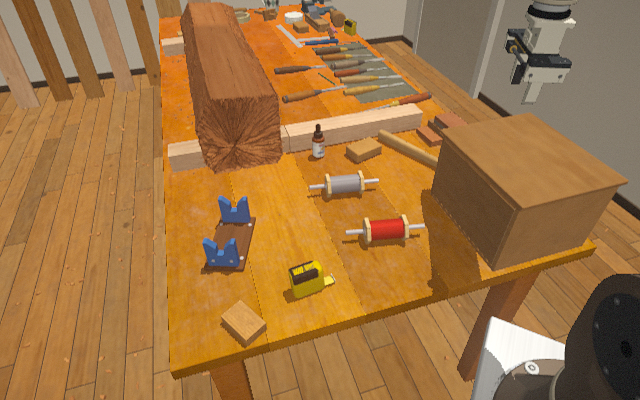

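The top view shows the felt roller at about (368,186), red roller at (316,255), and stand uprights at (206,120) and (265,97). A tall box stands between the arm (bottom right) and the rollers. The scene view agrees with this.

```bash
cat > h.py <<'E'
import numpy as np,cv2
from scipy.spatial.transform import Rotation as R
from cell import imaging
def cloud(n,d):
    p=imaging.camera_params(n);K=p["camera_matrix"]
    v,u=np.mgrid[:400,:640]
    c=np.stack([(u-K[0,2])/K[0,0]*d,-(v-K[1,2])/K[1,1]*d,-d],-1)
    return c@R.from_rotvec(p["rotation"]).as_matrix().T+p["origin"]
def axis(P):
    c=P.mean(0);w,V=np.linalg.eigh(np.cov((P-c).T));a=V[:,-1];return c,a*np.sign(a[0])
E
python3 - <<'E'
from h import *
for n in("top","scene"):
    z=np.load(n+"0.npz");im,d=z["im"],z["d"];W=cloud(n,d);h=cv2.cvtColor(im,cv2.COLOR_RGB2HSV)
    H,S,V=[h[...,i].astype(int) for i in range(3)]
    ok=(d>0)&(W[...,0]>.2)&(W[...,0]<1)&(abs(W[...,1])<.6)
    Z=W[...,2]
    print(n,"bench z",np.median(Z[ok&(S>170)&(H<20)&(V>150)&(abs(Z)<.03)]))
    def big(m,k):
        _,l,s,_=cv2.connectedComponentsWithStats(m.astype(np.uint8),connectivity=8)
        return [l==i for i in np.argsort(-s[1:,4])[:k]+1]
    for b in big(ok&(H>100)&(H<125)&(S>120)&(Z>.01),2):
        P=W[b];print("blue",b.sum(),np.round([P.min(0),P.max(0),np.median(P,0)],3).tolist(),"top",np.round(P[P[:,2]>.066].mean(0),3))
    top_red=big(ok&((H<6)|(H>174))&(S>180)&(Z>.02),1)[0]
    P=W[top_red];print("red",len(P),np.round(P.mean(0),3))
    seeds=(368,186) if n=="top" else (345,184)
    v,u=np.mgrid[:400,:640]
    m=ok&(S<90)&(Z>.012)&(np.hypot(u-seeds[0],v-seeds[1])<55)
    P=W[m];c,a=axis(P[:,:2]);t=(P[:,:2]-c)@a;q=(P[:,:2]-c)@[-a[1],a[0]]
    print("felt",len(P),c.round(4),a.round(3),np.arctan2(a[1],a[0]).round(3),"ext",t.min().round(3),t.max().round(3),q.min().round(3),q.max().round(3),"zmax",P[:,2].max().round(3),"mid",(c+a*(t.min()+t.max())/2).round(4))
    # box & beam heights
    m=(Z>.08)&(Z<.5)&(W[...,0]<.7)&(W[...,0]>.15)&(d>0)&(W[...,1]>-.5)
    for b in big(m,2):P=W[b];print("tall",len(P),np.percentile(P,[1,99],axis=0).round(3).tolist())
E
```

```text
top bench z -0.0008275859404088814
blue 216 [[0.618, -0.051, 0.038], [0.673, -0.017, 0.079], [0.653, -0.031, 0.067]] top [ 0.648 -0.033  0.073]
blue 57 [[0.706, -0.143, 0.058], [0.725, -0.13, 0.077], [0.715, -0.136, 0.07]] top [ 0.718 -0.135  0.072]
red 669 [ 0.389 -0.253  0.041]
felt 840 [ 0.5305 -0.3509] [0.808 0.59 ] 0.631 ext -0.084 0.084 -0.019 0.018 zmax 0.054 mid [ 0.5304 -0.351 ]
tall 11057 [[0.17, -0.497, 0.085], [0.336, -0.269, 0.184]]
tall 276 [[0.684, -0.345, 0.082], [0.7, -0.324, 0.234]]
scene bench z -0.0011419157971352956
blue 119 [[0.652, -0.033, 0.012], [0.674, -0.013, 0.076], [0.665, -0.02, 0.065]] top [ 0.666 -0.021  0.072]
blue 53 [[0.706, -0.145, 0.058], [0.726, -0.125, 0.077], [0.715, -0.136, 0.069]] top [ 0.717 -0.134  0.072]
red 577 [ 0.382 -0.244  0.038]
felt 831 [ 0.5366 -0.3464] [ 0.713 -0.701] -0.777 ext -0.173 0.168 -0.091 0.076 zmax 0.054 mid [ 0.5348 -0.3446]
tall 8402 [[0.151, -0.495, 0.082], [0.335, -0.261, 0.183]]
tall 496 [[0.176, -0.5, 0.292], [0.225, -0.484, 0.335]]
```

```bash
python3 - <<'E'
from h import *
A=[]
for n in("top","scene"):
    z=np.load(n+"0.npz");im,d=z["im"],z["d"];W=cloud(n,d);h=cv2.cvtColor(im,cv2.COLOR_RGB2HSV)
    H,S=h[...,0].astype(int),h[...,1].astype(int)
    m=(d>0)&(H>95)&(H<130)&(S>90)&(W[...,0]>.55)&(W[...,0]<.8)&(abs(W[...,1]+.08)<.13)
    P=W[m];T=P[P[:,2]>.069][:,:2].astype(np.float32)
    _,l,c=cv2.kmeans(T,4,None,(3,50,1e-6),20,cv2.KMEANS_PP_CENTERS)
    print(n,len(P),len(T));
    for i in range(4):print(c[i].round(4),(l==i).sum(),np.ptp(T[l[:,0]==i],axis=0))
    A.append(T)
    r=cv2.minAreaRect(T);print("rect",r)
    print("centroid",c.mean(0))
im=np.load("top0.npz")["im"][70:150,180:295,::-1]
im2=np.load("scene0.npz")["im"][185:280,190:270,::-1]
cv2.imwrite("pics/st.png",np.hstack([cv2.resize(im,(400,300)),cv2.resize(im2,(300,300))]))
E
```

```text
top 443 177
[ 0.6678 -0.0232] 50 [0.01439112 0.01464683]
[ 0.7195 -0.1347] 43 [0.01483226 0.01336859]
[ 0.6773 -0.154 ] 38 [0.01286834 0.01383735]
[ 0.6251 -0.0433] 46 [0.0148772  0.01430688]
rect ((0.6728945374488831, -0.08809521049261093), (0.05977650359272957, 0.13552117347717285), 25.118297576904297)
centroid [ 0.6724299 -0.0888076]
scene 1220 157
[ 0.7194 -0.1324] 35 [0.01405573 0.0137545 ]
[ 0.6668 -0.0206] 52 [0.0157733  0.01618046]
[ 0.6232 -0.0403] 44 [0.01426488 0.01661427]
[ 0.6751 -0.1519] 26 [0.01394814 0.01457539]
rect ((0.6716717481613159, -0.08637814968824387), (0.060211215168237686, 0.13834725320339203), 24.924854278564453)
centroid [ 0.67112535 -0.08628098]
```

View pics/st.png

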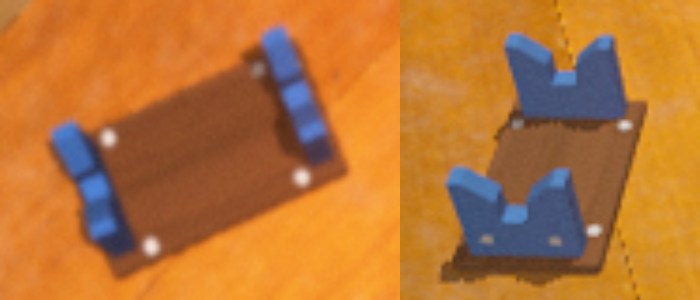

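The horn mid-points lie 0.123 m apart (124 mm expected). That puts the stand centre at about (0.672, -0.088) with its axis at 2.008 rad. The felt roller is at (0.5305, -0.351) with its axle at 0.631 rad and 168 mm long, as it should be. I'll go above it, staying higher than the box (0.184 m).

apply_moves([
  [100,0.65,0.4875,0,0.068],
  [100,0.65,0.4875,0,0.068],
  [100,0.65,0.4875,0,0.068],
  [100,0.65,0.4875,0,0.068],
  [100,0.65,0.4875,0,0.068],
  [100,0.65,0.4875,0,0.068],
  [100,0.65,0.4875,0,0.068],
  [100,0.65,0.4875,0,0.068],
  [100,0,0,0,0],
  [100,0,0,0,0],
], newtons=25)

```text
clock: 1.35
position: [0.5303, -0.3518, 0.2262]
ee_rot: [-2.987, -0.972, 0.002]
force: [-0.1, 0.0, -0.2]
width: 1.0
gripper_force: 0.0
```

apply_moves([
  [100,0,0,-0.6,0],
  [100,0,0,-0.6,0],
  [100,0,0,-0.6,0],
  [100,0,0,-0.6,0],
  [100,0,0,-0.4,0],
  [100,0,0,-0.4,0],
  [100,0,0.01,-0.4,0],
  [100,0,0,0,0],
  [100,0,0,0,0],
])

```text
clock: 2.48
position: [0.5306, -0.352, 0.0116]
ee_rot: [2.987, 0.97, 0.0]
force: [-0.3, 0.3, 0.0]
width: 0.997
gripper_force: 0.0
```

Free of contact. I'll drop 3 mm more and close.

apply_moves([
  [100,0,0,-0.05,0],
  [40,0,0,0,0],
  [30,0,0,0,0],
  [30,0,0,0,0],
  [30,0,0,0,0],
  [30,0,0,0,0],
  [30,0,0,0,0],
  [30,0,0,0,0],
], newtons=30)

```text
clock: 3.48
position: [0.531, -0.3511, 0.0078]
ee_rot: [2.987, 0.973, 0.0]
force: [0.5, -0.5, 0.2]
width: 0.448
gripper_force: 30.0
```

The grip opening is 41 mm, which matches the sleeve diameter. Lifting 0.14 m.

apply_moves([
  [30,0,0,0.2,0],
  [30,0,0,0.35,0],
  [30,0,0,0.5,0],
  [30,0,0,0.5,0],
  [30,0,0,0.5,0],
  [30,0,0,0.28,0],
  [30,0,0,0,0],
  [30,0,0,0,0],
])

```text
clock: 4.47
position: [0.5301, -0.3504, 0.1463]
ee_rot: [-2.986, -0.973, 0.002]
force: [-0.4, 0.3, -2.7]
width: 0.454
gripper_force: 30.0
```

```bash
python3 - <<'E'
from h import *
from cell import observe
s=observe();print({k:s[k].round(3) if hasattr(s[k],'round') else s[k] for k in("clock","position","ee_rot","force","width","joints")})
for n in("top","scene"):
    im,d=imaging.get_image(n);np.savez(n+"1.npz",im=im,d=d)
    cv2.imwrite(f"pics/{n}1.png",im[:,:,::-1])
E
```

```text
{'clock': 4.475, 'position': array([ 0.53 , -0.35 ,  0.146]), 'ee_rot': array([-2.986e+00, -9.730e-01,  2.000e-03]), 'force': array([-0.358,  0.262, -2.745]), 'width': 0.4539443690907146, 'joints': array([ 0.588,  0.529, -0.13 ,  1.63 ,  0.079,  0.99 , -0.509])}
```

View pics/scene1.png

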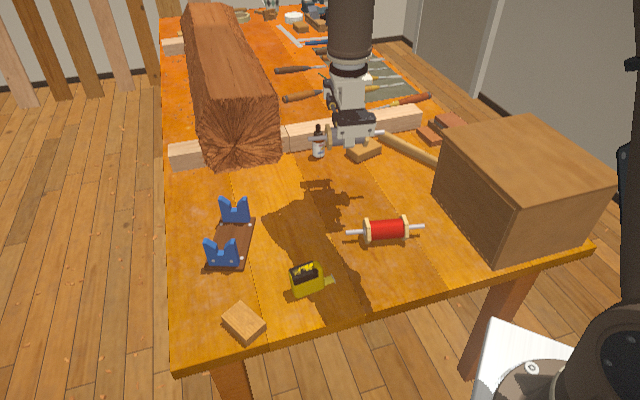

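View pics/top1.png

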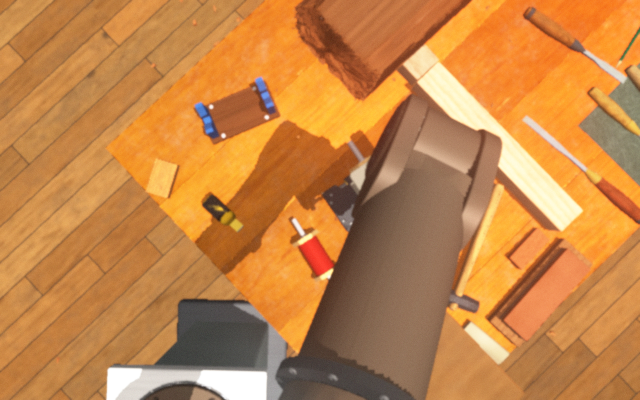

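The roller is held in the gripper at about (350,135) in the scene view, and nothing else has moved. Its weight reads 2.7 N, which fits. Carrying it above the stand with a turn of +1.378 rad.

apply_moves([
  [30,0.237,0.438,0,0.2756],
  [30,0.237,0.438,0,0.2756],
  [30,0.237,0.438,0,0.2756],
  [30,0.237,0.438,0,0.2756],
  [30,0.237,0.438,0,0.2756],
  [30,0.237,0.438,0,0.2756],
  [30,0.237,0.438,0,0.2756],
  [30,0.237,0.438,0,0.2756],
  [30,0.237,0.438,0,0.2756],
  [30,0.237,0.438,0,0.2756],
  [30,0,0,0,0],
  [30,0,0,0,0],
])

```text
clock: 6.08
position: [0.6724, -0.0888, 0.1465]
ee_rot: [-1.689, -2.648, 0.002]
force: [-0.4, -0.1, -2.6]
width: 0.451
gripper_force: 30.0
```

```bash
python3 - <<'E'
from h import *
from cell import observe
s=observe();print({k:s[k].round(4) if hasattr(s[k],'round') else s[k] for k in("clock","position","ee_rot","force","width","joints")})
r=R.from_rotvec(s["ee_rot"]).as_matrix();print("yaw",np.arctan2(r[1,0],r[0,0]))
o=[]
for n in("top","scene"):
    im,d=imaging.get_image(n);np.savez(n+"2.npz",im=im,d=d)
    o.append(im[:300,120:420] if n=="top" else im[50:350,120:420])
cv2.imwrite("pics/b2.png",cv2.resize(np.hstack(o)[:,:,::-1],(800,400)))
E
```

```text
{'clock': 6.075, 'position': array([ 0.6724, -0.0888,  0.1465]), 'ee_rot': array([-1.6885e+00, -2.6478e+00,  2.1000e-03]), 'force': array([-0.3792, -0.1258, -2.5571]), 'width': 0.45072526644649663, 'joints': array([ 0.348 ,  0.6401, -0.4821,  1.4898,  0.3177,  1.0917,  0.2351])}
yaw 2.006220904878305
```

View pics/b2.png

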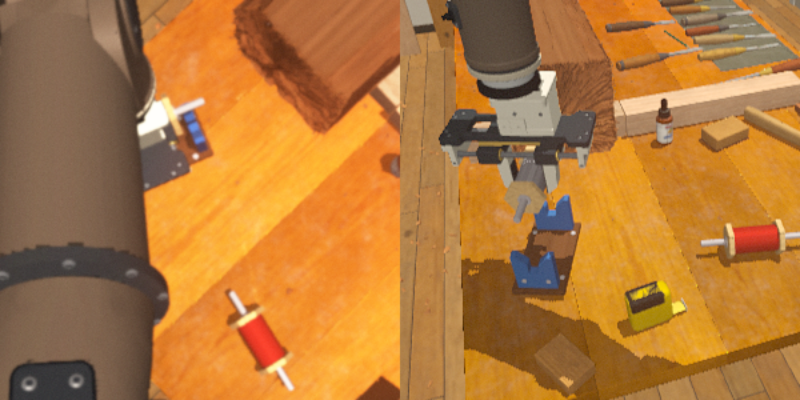

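The roller hangs over the stand. The near axle tip is at scene pixel (212,210) and the far tip at top pixel (272,76). I'll check both ends for level and lateral position.

```bash
python3 - <<'E'
from h import *
C=np.array([.672,-.0876]);a=np.array([np.cos(2.008),np.sin(2.008)]);nn=np.array([-a[1],a[0]])
for n in("top","scene"):
    z=np.load(n+"2.npz");im,d=z["im"],z["d"];W=cloud(n,d)
    S=cv2.cvtColor(im,cv2.COLOR_RGB2HSV)[...,1]
    t=(W[...,:2]-C)@a;q=(W[...,:2]-C)@nn;Z=W[...,2]
    for lo,hi in((.047,.095),(-.095,-.047),(-.034,.034)):
        m=(d>0)&(abs(q)<.025)&(t>lo)&(t<hi)&(Z>.12)&(Z<.188)&(S<110)
        if m.sum()<5:continue
        P=np.c_[t[m],q[m],Z[m]];print(n,lo,len(P),"med",np.median(P,0).round(4),"min",P.min(0).round(4),"max",P.max(0).round(4))
E
```

```text
top -0.095 130 med [-0.0658  0.0016  0.1669] min [-0.0865 -0.0035  0.1612] max [-0.0471  0.0093  0.1711]
scene 0.047 100 med [0.0679 0.0023 0.1663] min [ 0.0473 -0.003   0.1596] max [0.0848 0.0063 0.1687]
scene -0.034 401 med [0.0086 0.0035 0.181 ] min [-0.0335 -0.025   0.1478] max [0.0335 0.025  0.1876]
```

Both ends sit at the same height, the roller is centred along the axis, and it is about 1.5 mm off across the slots. I'll correct by 1 mm and lower to the mouth.

apply_moves([
  [30,0.015,0.02,-0.35,0.003],
  [30,0,0,-0.4,0],
  [30,0,0,-0.4,0],
  [30,0,0,-0.3,0],
  [30,0,0,-0.1,0],
  [30,0,0,-0.1,0],
  [30,0,0,-0.1,0],
  [30,0,0,0,0],
  [30,0,0,0,0],
])

```text
clock: 7.3
position: [0.6742, -0.0868, 0.043]
ee_rot: [1.685, 2.651, 0.001]
force: [0.7, -0.1, -1.7]
width: 0.45
gripper_force: 30.0
```

apply_moves([
  [30,0,0,-0.06,0],
  [30,0,0,-0.06,0],
  [30,0,0,-0.05,0],
  [30,0,0,-0.04,0],
  [30,0,0,0,0],
  [30,0,0,0,0],
])

```text
clock: 8.05
position: [0.674, -0.0868, 0.0299]
ee_rot: [1.685, 2.651, 0.0]
force: [0.2, -0.5, -2.4]
width: 0.45
gripper_force: 30.0
```

It is still carrying the weight, so I'll lower a little further.

apply_moves([
  [30,0,0,-0.02,0],
  [30,0,0,-0.01,0],
  [30,0,0,0,0],
  [30,0,0,0,0],
])

```text
clock: 8.55
position: [0.6741, -0.0868, 0.0296]
ee_rot: [1.685, 2.651, 0.0]
force: [-4.2, -0.1, 9.5]
width: 0.447
gripper_force: 30.0
```

Contact with the slot bottoms: 9.5 N upward at the expected height. Releasing slowly, then retreating straight up.

apply_moves([
  [50,0,0,0,0],
  [60,0,0,0,0],
  [80,0,0,0,0],
  [100,0,0,0,0],
  [100,0,0,0,0],
  [100,0,0,0,0],
  [100,0,0,0,0],
  [100,0,0,0.3,0],
])

```text
clock: 9.55
position: [0.6728, -0.0869, 0.0454]
ee_rot: [-1.684, -2.649, 0.002]
force: [-0.2, 0.1, -0.9]
width: 1.003
gripper_force: 0.0
```

apply_moves([
  [100,0,0,0.6,0],
  [100,0,0,0.7,0],
  [100,0,0,0.7,0],
  [100,-0.3,-0.7,0.4,0],
  [100,-0.3,-0.7,0,0],
  [100,-0.3,-0.8,0,0],
  [100,-0.3,-0.8,0,0],
  [100,0,-0.8,0,0],
  [100,0,0,0,0],
  [100,0,0,0,0],
])

```text
clock: 10.8
position: [0.6023, -0.3141, 0.1911]
ee_rot: [1.685, 2.651, 0.002]
force: [-1.1, 0.9, -1.1]
width: 1.005
gripper_force: 0.0
```

```bash
python3 - <<'E'
from h import *
C=np.array([.672,-.0876]);a=np.array([np.cos(2.008),np.sin(2.008)]);nn=np.array([-a[1],a[0]])
o=[]
for n in("top","scene"):
    im,d=imaging.get_image(n);W=cloud(n,d)
    S=cv2.cvtColor(im,cv2.COLOR_RGB2HSV)[...,1]
    t=(W[...,:2]-C)@a;q=(W[...,:2]-C)@nn;Z=W[...,2]
    for lo,hi in((.07,.095),(-.095,-.07),(-.034,.034)):
        m=(d>0)&(abs(q)<.025)&(t>lo)&(t<hi)&(Z>.02)&(Z<.1)&(S<110)
        if m.sum()<5:continue
        P=np.c_[t[m],q[m],Z[m]];print(n,lo,len(P),"med",np.median(P,0).round(4),"min",P.min(0).round(4),"max",P.max(0).round(4))
    o.append(im[50:200,150:350] if n=="top" else im[160:310,150:350])
cv2.imwrite("pics/b3.png",cv2.resize(np.hstack(o)[:,:,::-1],(800,300)))
E
```

```text
top 0.07 35 med [ 0.0772 -0.0004  0.0499] min [ 0.0708 -0.0054  0.0454] max [0.0836 0.0033 0.0544]
top -0.095 38 med [-0.0754 -0.0017  0.0502] min [-0.0844 -0.0217  0.0228] max [-0.07    0.0032  0.073 ]
top -0.034 755 med [-0.      0.0027  0.0639] min [-0.0339 -0.0218  0.0464] max [0.0339 0.0202 0.0713]
scene 0.07 52 med [ 0.0789 -0.0001  0.0487] min [ 0.0701 -0.0158  0.0244] max [0.0862 0.0215 0.052 ]
scene -0.095 23 med [-0.0755 -0.0001  0.05  ] min [-0.085  -0.0203  0.0476] max [-0.0701  0.0112  0.0698]
scene -0.034 465 med [-0.0014  0.0054  0.0638] min [-0.0336 -0.0205  0.0403] max [0.031  0.0203 0.0691]
```

View pics/b3.png

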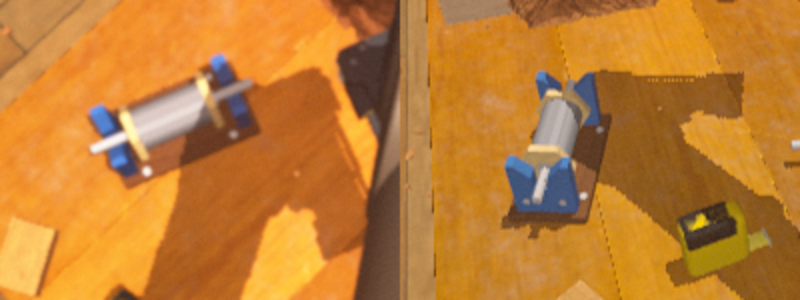

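The picture shows the axle in both slots, with its ends at crop pixels (95,150) and (250,85) in the top view. Both axle tops are at about 51 mm, so the axle centre is near 47 mm: fully seated, and the gripper is clear.

```bash
python3 -c "
from cell import arm
print(arm.sign_off())"
```

```text
the job is handed in; nothing more can be done
None
```

The felt roller is seated in the blue stand with its axle on both slot bottoms and the gripper clear, the red roller was not touched, and the job was handed in at about 11 s (the hand-in returned no verdict).

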